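# Pick the brass-ended shaft off the bin wall and set it in the weld fixture

## Robot

A 6-joint arm with a two-finger parallel gripper is mounted at the origin on the work surface. World frame = base frame: x ahead of the robot, y to its left, z up, the work surface at z = 0. Lengths are in m, angles in rad, forces in N, time in s.
With the tool pointing down it reaches from about 0.375 to 0.9 m from the base axis. Payload 3.1 kg.
Tool frame: the origin (TCP) lies midway between the tips of the shut fingers; the grasp point (between the pads) lies 19 mm behind it (manip.grasp_offset is the distance from the TCP to the grasp point, in m); z points along the fingers, y is the line along which they close (so a half turn about z gives the same grasp; the last joint's range is limited). The gripper opens to 85 mm and grips with 20 to 120 N. Pads are 22 mm wide; open, the fingers measure 114 mm over their backs; the gripper's body (76 mm by 85 mm) begins 54 mm behind the grasp point. The pads swing forward as they close: fully open they stand 13 mm farther back than shut.
Start: joints at [1.048, 0.527, 1.433, -0, 1.181, -0.178], TCP at [0.211, 0.588, 0.231] pointing down, gripper open.
Joint ranges: [-3.08, 3.08], [-0.75, 2.2], [0.22, 2.44], [-1.43, 4.57], [0, 2.65], [-2.85, 2.85]. Speed limits (rad/s): [2.79, 2.79, 3.14, 3.14, 3.14, 3.14].

## Interface

Orientations are given as a unit quaternion [x, y, z, w].
In Python, from station import sensors, cams, order, manip gives the robot as it stands.
- The arm moves only by the tool move_arm, never from a script. Its argument "targets" is a list of rows, each an object of numbers: "dx", "dy", "dz": the shift along the world's x, y, z normalised to -1 to 1, where 1 is 25 mm; "rx", "ry", "rz": the turn, a rotation vector about the world's x, y, z normalised to -1 to 1, where 1 is 30 degrees. A call has exactly 10 rows; each row shifts and turns the commanded pose from where the row before left it; what a row does not reach is not made up. A row lasts 1/8 s, in which the tool goes at most 62.5 mm and 10.7 degrees, less where a joint would pass 70% of its speed; a pose out of reach is approached as far as the arm can. A call with a number of a shift or a turn outside -1 to 1 is refused whole. A call with a gripper value outside its range is refused whole. "claw" is the opening in per cent of the stroke, from 0 (shut) to 100 (fully open), set as the call begins (left out, the last holds). The fingers move at their own pace and stop on an object; "newtons" is the grip in N (left out, the last holds). Time passes only in rows, so rows that do not move let the fingers close, or fill a call up. It gives the time, the measured TCP pose, the force, the opening and the grip force at its end, in the units of the state.
- sensors.sense(): the state, without advancing time (a new reading comes with each control period).
- cams.snapshot(name): name is "side" or "top"; returns the picture (420x560x3 uint8, red, green, blue); there is no depth.
- cams.camera_model(name): a dict with "fx", "fy", "cx", "cy" (pixels), "extrinsics" (4x4, takes a point from world to camera coordinates). Camera axes: x right, y down, z forward; pixel columns grow to the right and rows downward; lengths in m; the calibration is good to about 2 mm. A picture is of the moment at which its call begins. camera_model takes no time and is no camera call.
- order.sign_off(): hands the job in; it is judged then, once.
The state is a dict: "t": time; "q": joint angles; "qd": joint speeds; "tau": joint torques, N m; "tcp_pos": TCP position; "tool_rot": TCP orientation; "force": force on the tool from outside, world axes, zero at the start; "ft_torque": the same for the moment, N m; "finger_gap": opening from 0.0 (shut) to 1.0 (fully open); "gripper_force": force on a finger pad.
Only numpy, scipy, OpenCV 4.12 (cv2) and the standard library are available. Lean on these libraries where they do the work, as an engineer would, in place of code of your own. Each camera call takes 0.05 s, during which the arm holds its last target. There are 200 camera calls.

## Task

Get the steel shaft with the brass end out of the cluttered black bin (it lies tight against a side wall, so bring it away from the wall first) and lay it in the two V-blocks of the weld fixture with the brass end towards the end stop. Then push it along the Vs until the brass end rests against the stop, gently: do not press the ground shaft hard on bin, V-blocks or stop. Let go of it; leave the other stock in the bin and the things lying on the plate where they are.

Things in the scene. Friction and masses are not known exactly. Their poses are not given: they have to be found in the camera images.
- shaft_center (a point): Centre (on the axis) of the target: ground steel shaft, 20 mm dia, 140 mm long, 0.27 to 0.41 kg, the last 25 mm at one end a flush brass sleeve. x axis: along the shaft to the brass end (it rolls about x). At first it lies on the bin floor, parallel to the bin's long side walls, 2 mm or less from one of them (either): no finger fits between. It rolls easily and stays where it is left.
- shaft_sleeve_face (a point): Centre of the shaft's brass end face, 70 mm from shaft_center along +x.
- plain_rod_center (a point): Centre of the decoy: plain steel rod of the same 20 x 140 mm, no brass end, axis along x, lying against the other side wall of the bin.
- copper_tube_center (a point): Centre of a copper tube, 16 mm diameter, 100 mm long, axis along x, lying in the middle of the bin; 90 g.
- collar_a_center (a point): Centre of a dark steel shaft collar lying flat in the middle of the bin: 32 mm outside, 18 mm bore, 12 mm high.
- collar_b_center (a point): Centre of a second collar of the same size, also in the middle of the bin.
- fitting_center (a point): Centre of a brass hex fitting standing in the middle of the bin: hex 20 mm across flats, 26 mm high.
- fitting_b_center (a point): Centre of a second brass hex fitting of the same size, also standing in the bin, off its middle.
- dowel_a_center (a point): Centre of a dark steel dowel pin, 12 mm diameter, 36 mm long, axis along x, lying in the bin.
- dowel_b_center (a point): Centre of a second dowel pin of the same size, lying in the bin.
- bin: Black open bin, fixed. Origin: centre of its underside; x along its long side, y along its short side, z up. Outside 240 x 210 x 55 mm, walls and floor 5 mm, inside 230 x 200 x 50 mm. The inner faces of the side walls that the rods lie against are at y +100 and -100 mm.
- bin_floor (a point): Centre of the bin's inner floor, 5 mm above the bin's origin; rim 50 mm above this.
- fixture: Weld fixture, fixed. Origin: centre of its underside, below v_mid; z up, y along the V grooves to the stop. Base 80 (x) x 190 (y) x 20 mm; two V-blocks, each 60 (x) x 28 (y) mm, top 60 mm above the underside, centred at y -42 and +42 mm; 90 degree Vs, 36 mm wide at the top. 56 mm free between the blocks. Stop plate 50 mm wide, 75 mm high at y 79 to 91 mm. Clamp grip along the -x side, below 20 mm.
- v_mid (a point): Point on the axis that a 20 mm shaft has when it lies in the Vs, half-way between the two V-blocks, 56 mm above the fixture's underside. Axes as the fixture's.
- stop_face (a point): Centre of the end stop's button face, 70 mm from v_mid along the fixture's +y, at the height of the lying shaft's axis. Rigid. Axes as the fixture's.
- setting_block: Bystander: aluminium block 55 x 45 x 35 mm on the blue plate (10 mm thick, on which everything here stands). Origin: centre of underside.
- cap_screw: Bystander: steel cap screw standing on its 17 mm head, 40 mm high. Origin: centre of underside.
- pliers: Bystander: pliers with orange grips lying on the plate, 160 mm long, 12 mm high.
- brush: Bystander: small brush lying on the plate, 160 mm long.
- flux: Bystander: small jar with a white cap, 44 mm diameter, 85 mm high.
There are look-alikes about, which are no part of the job. Leave any blue or green look-alike of the part that bears shaft_center alone.

How it is judged:
On the way:
1. the shaft is lifted clear of the bin's rim (z of shaft_center in the frame of bin above 0.07 m), for 0.1 s.
At the end, for the whole second after the job is handed in: The shaft lies released and still in both Vs (axis within 0.03 rad of the grooves), brass end to the stop: the centre of the brass end face within 3 mm of the centre of the stop face and the gap to the stop under 1.5 mm (distance between shaft_sleeve_face and stop_face below 0.003 m and y of shaft_sleeve_face in the frame of stop_face above -0.0015 m and angle between the x axis of shaft and the y axis of fixture, either way round below 0.03 rad and linear speed of shaft below 0.01 m/s and contact force between shaft and the arm below 0.1 N and contact force between shaft and the fingers below 0.1 N); the robot touches nothing.
It fails at once if the shaft is pressed on the bin with more than 40 N (contact force between shaft and bin above 40 N).
It fails at once if the shaft is pressed on or dropped into the fixture with more than 40 N (contact force between shaft and fixture above 40 N).
It fails at once if other stock is lifted out of the bin (z of any of plain_rod_center, copper_tube_center, collar_a_center, collar_b_center, fitting_center, fitting_b_center, dowel_a_center, dowel_b_center in the frame of bin above 0.045 m).
It fails at once if a thing lying on the plate is moved by more than 20 mm (distance of any of setting_block, cap_screw, pliers, brush, flux from where it was at the start of the episode above 0.02 m).
It also fails if it takes over 54 s, if anything falls off the work surface, if the arm or the gripper's body presses on something with over 40 N, if the wrist force passes 120 N, or if a joint passes its speed limit or range.

## Working session

There is one attempt and no reset: what is moved stays moved. The work goes in short steps, Python scripts to look and compute and a tool call to move; the robot and the scene stay as the last step left them, time stands still between calls to the robot, and variables do not carry over. Pictures are saved under pics/ and viewed, at most 10 in all, crops included, and the job is handed in when it is done.

Besides the shell and the picture viewer there is one more tool, called after "Call:" as name(argument=value, ...) on one line, values as JSON. move_arm: Moves the arm, as the interface text tells. Scaled input: -1 to 1 covers 25 mm each way for a shift and 30 degrees each way for a turn. Its arguments: {"type":"object","properties":{"targets":{"type":"array"},"claw":{"type":"number"},"newtons":{"type":"number"}},"required":["targets"]}

```bash
mkdir -p pics; cat > h.py <<'E'
import numpy as np, cv2
from station import sensors, cams, order, manip
def save(n,f,crop=None,s=1):
    im=cams.snapshot(n)[:,:,::-1]
    if crop: x0,y0,x1,y1=crop; im=im[y0:y1,x0:x1]
    if s!=1: im=cv2.resize(im,None,fx=s,fy=s,interpolation=cv2.INTER_CUBIC)
    cv2.imwrite('pics/'+f,im)
def ray(n,u,v,z):
    m=cams.camera_model(n);E=np.array(m['extrinsics']);R=E[:3,:3];c=-R.T@E[:3,3]
    d=R.T@np.array([(u-m['cx'])/m['fx'],(v-m['cy'])/m['fy'],1]);return c+d*(z-c[2])/d[2]
def proj(n,p):
    m=cams.camera_model(n);E=np.array(m['extrinsics']);q=E[:3,:3]@np.array(p)+E[:3,3]
    return np.array([m['fx']*q[0]/q[2]+m['cx'],m['fy']*q[1]/q[2]+m['cy']])
E
python3 - <<'E'
from h import *
save('top','t0.png',s=1.42);save('side','s0.png',s=1.42)
print(sensors.sense());print(manip.grasp_offset)
for n in('top','side'):
    m=cams.camera_model(n);E=np.array(m['extrinsics']);print(n,m['fx'],-E[:3,:3].T@E[:3,3],E[:3,:3].round(3))
E
```

```text
{'t': 0.1, 'q': array([ 1.04848472e+00,  5.28354390e-01,  1.43379492e+00,  3.39123891e-05,
        1.18139870e+00, -1.78482230e-01]), 'qd': array([ 9.76229568e-04, -2.31643939e-03, -4.50448867e-04, -1.17194877e-03,
       -3.35620284e-05,  1.88883545e-04]), 'tau': array([-2.31372860e-04, -4.43303704e+01, -1.78583872e+01, -2.12579635e-04,
        3.88257133e-03, -2.71825293e-06]), 'tcp_pos': array([0.21030711, 0.58786271, 0.23043643]), 'tool_rot': array([ 1.71075403e-01,  9.85257454e-01, -9.12891506e-04, -3.50337059e-04]), 'force': array([0.37690197, 0.10288172, 0.61563019]), 'ft_torque': array([-0.00717312, -0.00801799,  0.01916292]), 'gripper_force': 0.0, 'finger_gap': 1.003092895485336}
0.0187
top 510.9502674298377 [ 0.26943616 -0.04895846  1.55692222] [[-0.003 -1.     0.007]
 [-0.988  0.002 -0.156]
 [ 0.156 -0.007 -0.988]]
side 482.9712260014211 [ 0.35485085 -1.10955451  0.69886465] [[ 0.992 -0.124  0.023]
 [-0.043 -0.502 -0.864]
 [ 0.119  0.856 -0.503]]
```

View pics/t0.png

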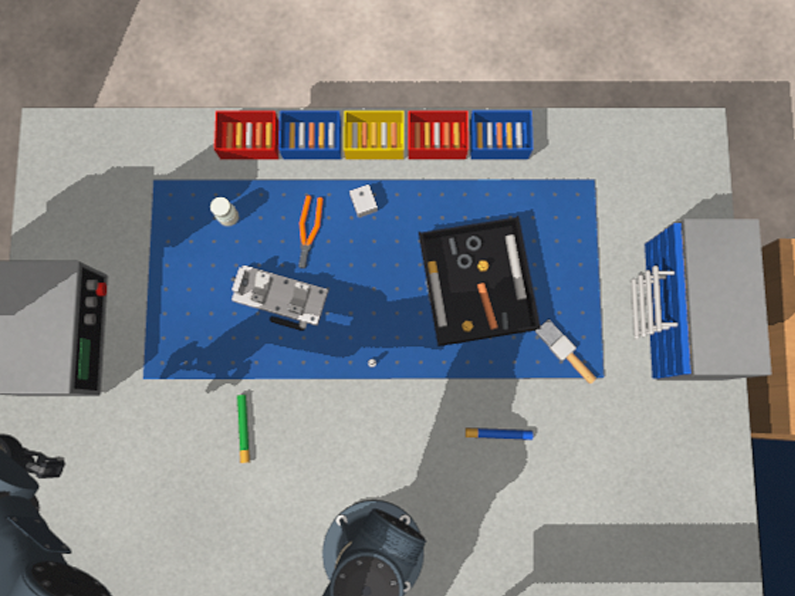

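View pics/s0.png

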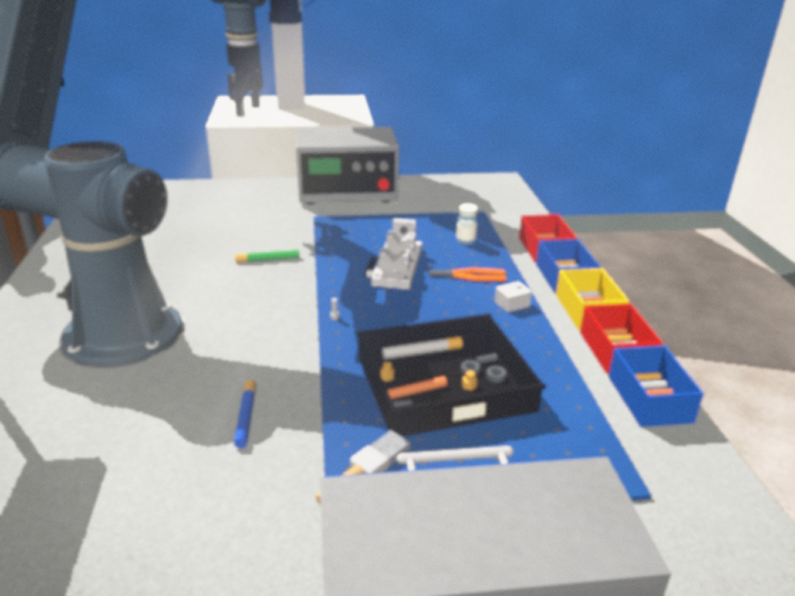

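The top view shows three candidates. The steel rod with a brass end is at (438,295), on the bin's left (+y) wall. The plain rod is at (515,265), and the blue and green look-alikes at (500,434) and (243,428) are outside the bin. Only the first fits the description. The stop is at the fixture's left end, (240,280). I'll confirm in enlarged crops.

```bash
python3 - <<'E'
from h import *
save('top','t1.png',(285,145,385,250),5.6);save('top','t2.png',(155,175,240,240),9)
E
```

```text
(no output)
```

View pics/t1.png

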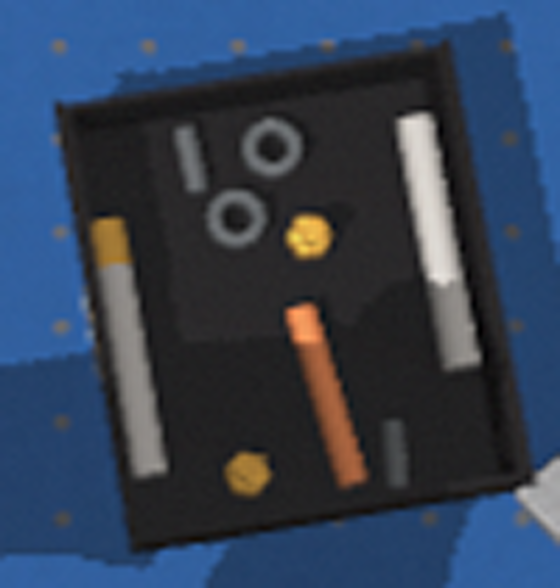

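View pics/t2.png

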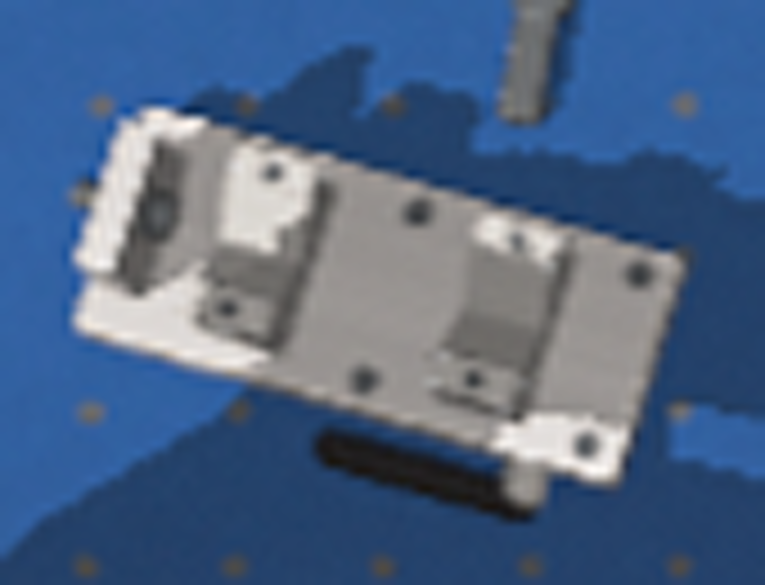

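t1 confirms the target: the rod has brass at its top-left end, crop (110,220)→(150,475), against the +y wall. The plain rod at crop (400,115)→(460,365) has no brass. t2 shows the stop at the left (155,210), with V-blocks at about (265,245) and (505,310).

```bash
cat >> h.py <<'E'
from scipy.optimize import least_squares
def fit(n,loc,pix,x0):
    f=lambda s:np.concatenate([proj(n,[s[0]+np.cos(s[2])*a-np.sin(s[2])*b,s[1]+np.sin(s[2])*a+np.cos(s[2])*b,c])-p for (a,b,c),p in zip(loc,pix)])
    r=least_squares(f,x0);return r.x,r.fun.reshape(-1,2)
E
python3 - <<'E'
from h import *
P1=lambda a:np.array(a)/5.6+[285-.4,145-.4]
P2=lambda a:np.array(a)/9+[155-.45,175-.45]
# bin x = up in image (+x world)
s,r=fit('top',[(.12,.105,.065),(.12,-.105,.065),(-.12,-.105,.065),(-.12,.105,.065)],P1([(60,104),(447,45),(530,485),(135,548)]),[.5,-.2,0]);print('bin',s,r.round(2).tolist())
b=s
s,r=fit('top',[(.04,-.095,.03),(-.04,-.095,.03),(-.04,.095,.03),(.03,-.028,.07),(.03,-.056,.07),(-.03,-.056,.07),(-.03,-.028,.07),(.03,.056,.07),(.03,.028,.07),(-.03,.056,.07),(-.03,.028,.07)],
 P2([(685,258),(618,487),(75,325),(485,212),(575,240),(520,418),(437,387),(235,140),(330,180),(197,318),(285,352)]),[.5,.2,0]);print('fix',s,r.round(2).tolist())
f=s
for nm,q in zip('shaftA shaftB dowel collar1 collar2 fit fitb tubeA tubeB'.split(),[(109.5,219.5),(150,474.5),(190,158),(272,148),(237,218),(309,236),(247,473),(301,306),(352,485)]):
    z={'s':.025,'d':.021,'c':.027,'f':.041,'t':.023}[nm[0]]
    p=ray('top',*P1(q),z);c,t=np.cos(b[2]),np.sin(b[2]);d=p[:2]-b[:2];print(nm,p.round(4),'in bin',[round(c*d[0]+t*d[1],4),round(-t*d[0]+c*d[1],4)])
c,t=np.cos(f[2]),np.sin(f[2]);print('stop',f[0]-t*.07,f[1]+c*.07)
for nm,q,z in [('jar',(222,205),.095),('screw',(372,363),.05),('block',(362,200),.045),('plierstip',(303,262),.02),('brush',(555,340),.02)]: print(nm,ray('top',q[0]/1.42,q[1]/1.42,z).round(3))
# measured tip view
E
```

```text
bin [ 0.55598784 -0.22293509  0.15453724] [[0.25, 0.31], [-0.16, 0.31], [-0.15, -0.23], [0.07, -0.35]]
fix [ 0.53010884  0.19282564 -0.28274781] [[1.8, 0.6], [1.53, 0.31], [1.71, 1.06], [0.14, 0.36], [-0.8, -0.17], [-0.71, -0.64], [-0.6, 0.19], [0.83, 0.64], [-0.71, -1.23], [-1.18, 0.06], [-1.88, -1.12]]
shaftA [ 0.6047 -0.128   0.025 ] in bin [np.float64(0.0628), np.float64(0.0863)]
shaftB [ 0.4641 -0.1484  0.025 ] in bin [np.float64(-0.0794), np.float64(0.0878)]
dowel [ 0.6401 -0.1729  0.021 ] in bin [np.float64(0.0908), np.float64(0.0365)]
collar1 [ 0.6442 -0.2175  0.027 ] in bin [np.float64(0.088), np.float64(-0.0082)]
collar2 [ 0.605  -0.1976  0.027 ] in bin [np.float64(0.0523), np.float64(0.0175)]
fit [ 0.5919 -0.2351  0.041 ] in bin [np.float64(0.0336), np.float64(-0.0175)]
fitb [ 0.4627 -0.1992  0.041 ] in bin [np.float64(-0.0885), np.float64(0.0378)]
tubeA [ 0.5567 -0.2321  0.023 ] in bin [np.float64(-0.0007), np.float64(-0.0092)]
tubeB [ 0.4583 -0.2576  0.023 ] in bin [np.float64(-0.1019), np.float64(-0.0192)]
stop 0.549638513751803 0.2600461101894345
jar [0.709 0.311 0.095]
screw [ 0.383 -0.     0.05 ]
block [0.735 0.023 0.045]
plierstip [0.604 0.151 0.02 ]
brush [ 0.433 -0.389  0.02 ]
```

Call:
move_arm(targets=[{"dx": 0.433, "dy": -0.973, "rz": 0.095}, {"dx": 0.433, "dy": -0.973, "rz": 0.095}, {"dx": 0.433, "dy": -0.973, "rz": 0.095}, {"dx": 0.433, "dy": -0.973, "rz": 0.095}, {"dx": 0.433, "dy": -0.973, "rz": 0.095}, {"dx": 0.433, "dy": -0.973, "rz": 0.095}, {"dx": 0.433, "dy": -0.973, "rz": 0.095}, {"dx": 0.433, "dy": -0.973, "rz": 0.095}, {"dx": 0.433, "dy": -0.973, "rz": 0.095}, {"dx": 0.433, "dy": -0.973, "rz": 0.095}], claw=0, newtons=20)

```text
schema error: expected keys dx, dy, dz, rx, ry, rz
```

Call:
move_arm(targets=[{"dx": 0.433, "dy": -0.973}, {"dx": 0.433, "dy": -0.973}, {"dx": 0.433, "dy": -0.973}, {"dx": 0.433, "dy": -0.973}, {"dx": 0.433, "dy": -0.973}, {"dx": 0.433, "dy": -0.973}, {"dx": 0.433, "dy": -0.973}, {"dx": 0.433, "dy": -0.973}, {"dx": 0.433, "dy": -0.973}, {"dx": 0.433, "dy": -0.973}])

```text
schema error: expected keys dx, dy, dz, rx, ry, rz
```

Call:
move_arm(targets=[{"dx": 0.433, "dy": -0.973, "dz": -0.5}, {"dx": 0.433, "dy": -0.973, "dz": -0.5}, {"dx": 0.433, "dy": -0.973, "dz": -0.5}, {"dx": 0.433, "dy": -0.973, "dz": -0.5}, {"dx": 0.433, "dy": -0.973, "dz": -0.5}, {"dx": 0.433, "dy": -0.973, "dz": -0.5}, {"dx": 0.433, "dy": -0.973, "dz": -0.5}, {"dx": 0.433, "dy": -0.973, "dz": -0.5}, {"dx": 0.433, "dy": -0.973, "dz": -0.5}, {"dx": 0.433, "dy": -0.973, "dz": -0.5}])

```text
schema error: expected keys dx, dy, dz, rx, ry, rz
```

All six keys are required.

Call:
move_arm(targets=[{"dx": 0.433, "dy": -0.973, "dz": 0, "rx": 0, "ry": 0, "rz": 0.095}, {"dx": 0.433, "dy": -0.973, "dz": 0, "rx": 0, "ry": 0, "rz": 0.095}, {"dx": 0.433, "dy": -0.973, "dz": 0, "rx": 0, "ry": 0, "rz": 0.095}, {"dx": 0.433, "dy": -0.973, "dz": 0, "rx": 0, "ry": 0, "rz": 0.095}, {"dx": 0.433, "dy": -0.973, "dz": 0, "rx": 0, "ry": 0, "rz": 0.095}, {"dx": 0.433, "dy": -0.973, "dz": 0, "rx": 0, "ry": 0, "rz": 0.095}, {"dx": 0.433, "dy": -0.973, "dz": 0, "rx": 0, "ry": 0, "rz": 0.095}, {"dx": 0.433, "dy": -0.973, "dz": 0, "rx": 0, "ry": 0, "rz": 0.095}, {"dx": 0.433, "dy": -0.973, "dz": 0, "rx": 0, "ry": 0, "rz": 0.095}, {"dx": 0.433, "dy": -0.973, "dz": 0, "rx": 0, "ry": 0, "rz": 0.095}], claw=0, newtons=20)

```text
t: 1.45
tcp_pos: [0.3191, 0.3443, 0.2313]
tool_rot: [-0.078, 0.997, -0.0, 0.0]
force: [0.5, -0.8, -0.6]
finger_gap: 0.002
gripper_force: 0.0
```

Call:
move_arm(targets=[{"dx": 0.433, "dy": -0.973, "dz": 0, "rx": 0, "ry": 0, "rz": 0}, {"dx": 0.433, "dy": -0.973, "dz": 0, "rx": 0, "ry": 0, "rz": 0}, {"dx": 0.433, "dy": -0.973, "dz": 0, "rx": 0, "ry": 0, "rz": 0}, {"dx": 0.433, "dy": -0.973, "dz": 0, "rx": 0, "ry": 0, "rz": 0}, {"dx": 0.433, "dy": -0.973, "dz": 0, "rx": 0, "ry": 0, "rz": 0}, {"dx": 0.433, "dy": -0.973, "dz": 0, "rx": 0, "ry": 0, "rz": 0}, {"dx": 0.433, "dy": -0.973, "dz": 0, "rx": 0, "ry": 0, "rz": 0}, {"dx": 0.433, "dy": -0.973, "dz": 0, "rx": 0, "ry": 0, "rz": 0}, {"dx": 0.433, "dy": -0.973, "dz": 0, "rx": 0, "ry": 0, "rz": 0}, {"dx": 0.433, "dy": -0.973, "dz": 0, "rx": 0, "ry": 0, "rz": 0}])

```text
t: 2.7
tcp_pos: [0.4274, 0.1011, 0.2313]
tool_rot: [-0.077, 0.997, 0.0, 0.0]
force: [0.4, 0.8, 0.2]
finger_gap: -0.003
gripper_force: 0.0
```

Call:
move_arm(targets=[{"dx": 0.433, "dy": -0.973, "dz": -0.6, "rx": 0, "ry": 0, "rz": 0}, {"dx": 0.433, "dy": -0.973, "dz": -0.6, "rx": 0, "ry": 0, "rz": 0}, {"dx": 0.433, "dy": -0.973, "dz": -0.6, "rx": 0, "ry": 0, "rz": 0}, {"dx": 0.433, "dy": -0.973, "dz": -0.6, "rx": 0, "ry": 0, "rz": 0}, {"dx": 0.433, "dy": -0.973, "dz": -0.6, "rx": 0, "ry": 0, "rz": 0}, {"dx": 0.433, "dy": -0.973, "dz": -0.6, "rx": 0, "ry": 0, "rz": 0}, {"dx": 0.433, "dy": -0.973, "dz": -0.6, "rx": 0, "ry": 0, "rz": 0}, {"dx": 0.433, "dy": -0.973, "dz": -0.6, "rx": 0, "ry": 0, "rz": 0}, {"dx": 0.433, "dy": -0.973, "dz": -0.6, "rx": 0, "ry": 0, "rz": 0}, {"dx": 0.433, "dy": -0.973, "dz": -0.6, "rx": 0, "ry": 0, "rz": 0}])

```text
t: 3.95
tcp_pos: [0.5358, -0.1422, 0.0807]
tool_rot: [-0.077, 0.997, 0.0, -0.0]
force: [0.2, 0.4, -0.5]
finger_gap: 0.001
gripper_force: 0.0
```

Call:
move_arm(targets=[{"dx": 0, "dy": 0, "dz": -0.4, "rx": 0, "ry": 0, "rz": 0}, {"dx": 0, "dy": 0, "dz": -0.5, "rx": 0, "ry": 0, "rz": 0}, {"dx": 0, "dy": 0, "dz": -0.5, "rx": 0, "ry": 0, "rz": 0}, {"dx": 0, "dy": 0, "dz": -0.2, "rx": 0, "ry": 0, "rz": 0}, {"dx": 0, "dy": 0, "dz": -0.1, "rx": 0, "ry": 0, "rz": 0}, {"dx": 0, "dy": 0, "dz": -0.06, "rx": 0, "ry": 0, "rz": 0}, {"dx": 0, "dy": 0, "dz": -0.02, "rx": 0, "ry": 0, "rz": 0}, {"dx": 0, "dy": 0, "dz": -0.02, "rx": 0, "ry": 0, "rz": 0}, {"dx": 0, "dy": 0, "dz": -0.02, "rx": 0, "ry": 0, "rz": 0}, {"dx": 0, "dy": 0, "dz": 0, "rx": 0, "ry": 0, "rz": 0}])

```text
t: 5.2
tcp_pos: [0.5354, -0.1413, 0.0358]
tool_rot: [-0.077, 0.997, 0.0, 0.0]
force: [0.2, 0.1, -0.2]
finger_gap: 0.001
gripper_force: 0.0
```

```bash
python3 - <<'E'
from h import *
save('top','t3.png',(285,145,385,250),5.6)
s=sensors.sense();print(s['tcp_pos'],s['force'])
E
```

```text
[ 0.53537469 -0.14136877  0.03585598] [ 0.76461585 -0.66672808 -0.04687909]
```

View pics/t3.png

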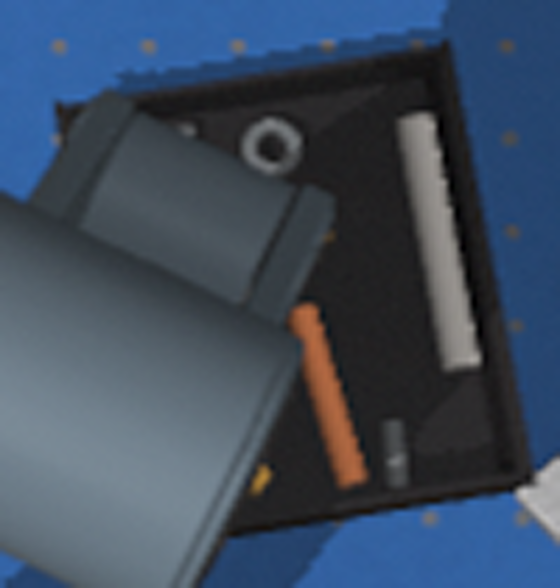

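t3: the arm covers the target's side in the top view, so force has to guide the contact.

Call:
move_arm(targets=[{"dx": 0, "dy": 0, "dz": -0.02, "rx": 0, "ry": 0, "rz": 0}, {"dx": 0, "dy": 0, "dz": -0.02, "rx": 0, "ry": 0, "rz": 0}, {"dx": 0, "dy": 0, "dz": -0.02, "rx": 0, "ry": 0, "rz": 0}, {"dx": 0, "dy": 0, "dz": 0, "rx": 0, "ry": 0, "rz": 0}, {"dx": 0, "dy": 0, "dz": 0, "rx": 0, "ry": 0, "rz": 0}, {"dx": 0, "dy": 0, "dz": 0, "rx": 0, "ry": 0, "rz": 0}, {"dx": 0, "dy": 0, "dz": 0, "rx": 0, "ry": 0, "rz": 0}, {"dx": 0, "dy": 0, "dz": 0, "rx": 0, "ry": 0, "rz": 0}, {"dx": 0, "dy": 0, "dz": 0, "rx": 0, "ry": 0, "rz": 0}, {"dx": 0, "dy": 0, "dz": 0, "rx": 0, "ry": 0, "rz": 0}])

```text
t: 6.5
tcp_pos: [0.5354, -0.1415, 0.0349]
tool_rot: [-0.077, 0.997, -0.0, 0.0]
force: [-2.3, -0.4, 5.5]
finger_gap: -0.002
gripper_force: 2.6
```

Call:
move_arm(targets=[{"dx": 0.009, "dy": -0.059, "dz": -0.01, "rx": 0, "ry": 0, "rz": 0}, {"dx": 0.009, "dy": -0.059, "dz": 0, "rx": 0, "ry": 0, "rz": 0}, {"dx": 0.009, "dy": -0.059, "dz": 0, "rx": 0, "ry": 0, "rz": 0}, {"dx": 0.009, "dy": -0.059, "dz": 0, "rx": 0, "ry": 0, "rz": 0}, {"dx": 0.009, "dy": -0.059, "dz": 0, "rx": 0, "ry": 0, "rz": 0}, {"dx": 0.009, "dy": -0.059, "dz": 0, "rx": 0, "ry": 0, "rz": 0}, {"dx": 0.009, "dy": -0.059, "dz": 0, "rx": 0, "ry": 0, "rz": 0}, {"dx": 0.009, "dy": -0.059, "dz": 0, "rx": 0, "ry": 0, "rz": 0}, {"dx": 0.009, "dy": -0.059, "dz": 0, "rx": 0, "ry": 0, "rz": 0}, {"dx": 0.009, "dy": -0.059, "dz": 0, "rx": 0, "ry": 0, "rz": 0}])

```text
t: 7.75
tcp_pos: [0.5375, -0.156, 0.0338]
tool_rot: [-0.077, 0.997, 0.0, -0.0]
force: [0.7, 0.3, 0.0]
finger_gap: -0.001
gripper_force: 0.0
```

```bash
python3 - <<'E'
from h import *
save('side','s1.png',(245,215,390,310),5.4)
s=sensors.sense();print(s['tcp_pos'],s['force'])
E
```

```text
[ 0.53763351 -0.15630086  0.03392351] [ 0.44414591 -0.91414752  0.37788385]
```

View pics/s1.png

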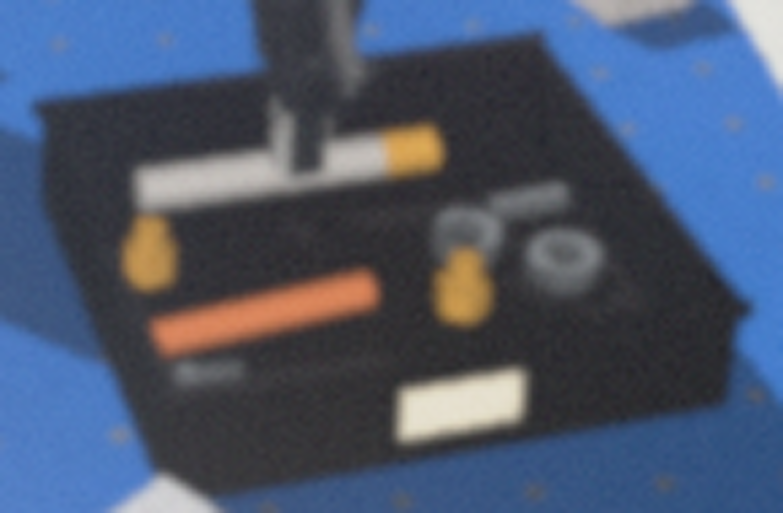

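s1: the shaft runs from crop (138,190) to the brass end (440,148). The fingertips are in front of it, off its side, and it is still whole and straight.

```bash
cat >> h.py <<'E'
B=np.array([.556,-.2229,.1545])
def tobin(p):
    c,t=np.cos(B[2]),np.sin(B[2]);d=np.array(p[:2])-B[:2];return np.round([c*d[0]+t*d[1],-t*d[0]+c*d[1]],4)
S=lambda q:np.array(q)/5.4+[245-.4,215-.4]
E
python3 - <<'E'
from h import *
for q in [(138,190),(440,148)]: print(tobin(ray('side',*S(q),.025)))
c0=[(383/1.42,351/1.42),(462/1.42,343/1.42)]
for q in c0: print('start',tobin(ray('side',*q,.025)))
E
```

```text
[-0.0776  0.0829]
[0.0666 0.0815]
start [-0.0758  0.0939]
start [0.0655 0.0839]
```

Call:
move_arm(targets=[{"dx": 0, "dy": 0, "dz": 0.24, "rx": 0, "ry": 0, "rz": 0}, {"dx": -0.05, "dy": 0.31, "dz": 0, "rx": 0, "ry": 0, "rz": 0}, {"dx": -0.05, "dy": 0.31, "dz": 0, "rx": 0, "ry": 0, "rz": 0}, {"dx": 0, "dy": 0, "dz": -0.12, "rx": 0, "ry": 0, "rz": 0}, {"dx": 0, "dy": 0, "dz": -0.06, "rx": 0, "ry": 0, "rz": 0}, {"dx": 0, "dy": 0, "dz": -0.04, "rx": 0, "ry": 0, "rz": 0}, {"dx": 0, "dy": 0, "dz": -0.01, "rx": 0, "ry": 0, "rz": 0}, {"dx": 0.012, "dy": -0.079, "dz": 0, "rx": 0, "ry": 0, "rz": 0}, {"dx": 0.012, "dy": -0.079, "dz": 0, "rx": 0, "ry": 0, "rz": 0}, {"dx": 0.012, "dy": -0.079, "dz": 0, "rx": 0, "ry": 0, "rz": 0}])

```text
t: 9.05
tcp_pos: [0.5362, -0.147, 0.0349]
tool_rot: [-0.077, 0.997, -0.0, 0.0]
force: [-1.5, 0.4, 4.8]
finger_gap: -0.002
gripper_force: 2.8
```

Call:
move_arm(targets=[{"dx": 0.012, "dy": -0.079, "dz": 0, "rx": 0, "ry": 0, "rz": 0}, {"dx": 0.012, "dy": -0.079, "dz": 0, "rx": 0, "ry": 0, "rz": 0}, {"dx": 0.012, "dy": -0.079, "dz": 0, "rx": 0, "ry": 0, "rz": 0}, {"dx": 0.012, "dy": -0.079, "dz": 0, "rx": 0, "ry": 0, "rz": 0}, {"dx": 0.012, "dy": -0.079, "dz": 0, "rx": 0, "ry": 0, "rz": 0}, {"dx": 0.012, "dy": -0.079, "dz": 0, "rx": 0, "ry": 0, "rz": 0}, {"dx": 0.012, "dy": -0.079, "dz": 0, "rx": 0, "ry": 0, "rz": 0}, {"dx": 0.012, "dy": -0.079, "dz": 0, "rx": 0, "ry": 0, "rz": 0}, {"dx": 0.012, "dy": -0.079, "dz": 0, "rx": 0, "ry": 0, "rz": 0}, {"dx": 0.012, "dy": -0.079, "dz": 0, "rx": 0, "ry": 0, "rz": 0}])

```text
t: 10.3
tcp_pos: [0.5387, -0.1661, 0.0339]
tool_rot: [-0.077, 0.997, 0.0, -0.0]
force: [-0.5, -0.5, 0.6]
finger_gap: -0.002
gripper_force: 0.0
```

```bash
python3 - <<'E'
from h import *
im=cams.snapshot('side')[215:310,245:390]
cv2.imwrite('pics/s2.png',cv2.resize(im[:,:,::-1],None,fx=5.4,fy=5.4,interpolation=cv2.INTER_CUBIC))
hsv=cv2.cvtColor(im,cv2.COLOR_RGB2HSV)
m=cv2.inRange(hsv,(15,110,110),(30,255,255));n,_,st,c=cv2.connectedComponentsWithStats(m)
for i in range(1,n):
    if st[i,4]>8: print(st[i],c[i]+[245,215],tobin(ray('side',*(c[i]+[245,215]),.025)))
s=sensors.sense();print(s['tcp_pos'],tobin(s['tcp_pos']),s['force'])
im=cv2.imread('pics/s1.png')
E
```

```text
[73 25 11 10 93] [323.13978495 244.51612903] [0.0555 0.0729]
[ 23  41  10  13 100] [272.16 262.12] [-0.086   0.0334]
[ 81  47  10  13 107] [330.38317757 268.27102804] [ 0.0378 -0.0224]
[ 0.53883757 -0.16645458  0.03395974] [-0.0083  0.0584] [-0.74206517 -0.25268493  0.84346138]
```

Call:
move_arm(targets=[{"dx": 0, "dy": 0, "dz": 0.24, "rx": 0, "ry": 0, "rz": 0}, {"dx": -0.05, "dy": 0.32, "dz": 0, "rx": 0, "ry": 0, "rz": 0}, {"dx": -0.05, "dy": 0.33, "dz": 0, "rx": 0, "ry": 0, "rz": 0}, {"dx": -0.05, "dy": 0.32, "dz": 0, "rx": 0, "ry": 0, "rz": 0}, {"dx": 0, "dy": 0, "dz": -0.12, "rx": 0, "ry": 0, "rz": 0}, {"dx": 0, "dy": 0, "dz": -0.06, "rx": 0, "ry": 0, "rz": 0}, {"dx": 0, "dy": 0, "dz": -0.04, "rx": 0, "ry": 0, "rz": 0}, {"dx": 0, "dy": 0, "dz": -0.015, "rx": 0, "ry": 0, "rz": 0}, {"dx": 0.012, "dy": -0.079, "dz": 0, "rx": 0, "ry": 0, "rz": 0}, {"dx": 0.012, "dy": -0.079, "dz": 0, "rx": 0, "ry": 0, "rz": 0}])

```text
t: 11.6
tcp_pos: [0.536, -0.1462, 0.0347]
tool_rot: [-0.077, 0.997, -0.0, 0.0]
force: [-0.0, 1.0, 3.7]
finger_gap: 0.001
gripper_force: 1.8
```

Call:
move_arm(targets=[{"dx": 0.016, "dy": -0.103, "dz": 0, "rx": 0, "ry": 0, "rz": 0}, {"dx": 0.016, "dy": -0.103, "dz": 0, "rx": 0, "ry": 0, "rz": 0}, {"dx": 0.016, "dy": -0.103, "dz": 0, "rx": 0, "ry": 0, "rz": 0}, {"dx": 0.016, "dy": -0.103, "dz": 0, "rx": 0, "ry": 0, "rz": 0}, {"dx": 0.016, "dy": -0.103, "dz": 0, "rx": 0, "ry": 0, "rz": 0}, {"dx": 0.016, "dy": -0.103, "dz": 0, "rx": 0, "ry": 0, "rz": 0}, {"dx": 0.016, "dy": -0.103, "dz": 0, "rx": 0, "ry": 0, "rz": 0}, {"dx": 0.016, "dy": -0.103, "dz": 0, "rx": 0, "ry": 0, "rz": 0}, {"dx": 0.016, "dy": -0.103, "dz": 0, "rx": 0, "ry": 0, "rz": 0}, {"dx": 0.016, "dy": -0.103, "dz": 0, "rx": 0, "ry": 0, "rz": 0}])

```text
t: 12.85
tcp_pos: [0.5403, -0.1723, 0.035]
tool_rot: [-0.077, 0.997, -0.0, 0.0]
force: [0.2, -0.3, 4.8]
finger_gap: 0.0
gripper_force: 2.5
```

```bash
python3 - <<'E'
from h import *
im=cams.snapshot('side')[215:310,245:390]
cv2.imwrite('pics/s3.png',cv2.resize(im[:,:,::-1],None,fx=5.4,fy=5.4,interpolation=cv2.INTER_CUBIC))
s=sensors.sense();print(s['tcp_pos'],tobin(s['tcp_pos']),s['force'])
E
```

```text
[ 0.54032237 -0.17259346  0.03498188] [-0.0077  0.0521] [-0.73226801 -0.83836967  5.55737181]
```

View pics/s3.png

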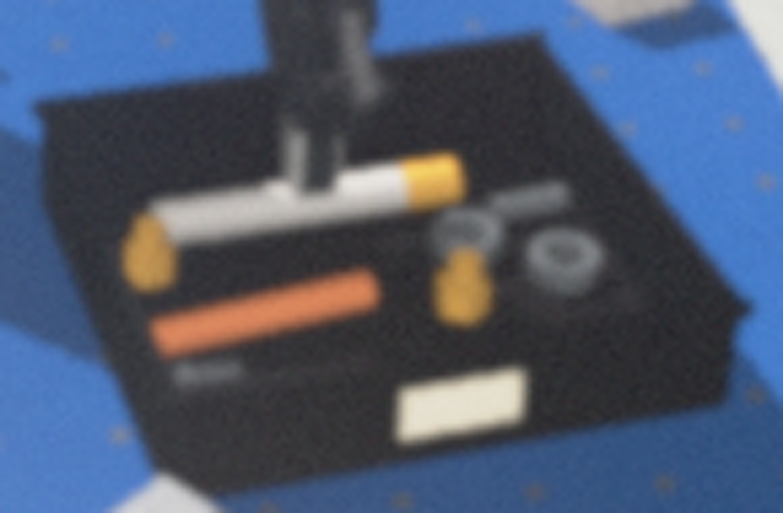

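s3: the shaft has rolled away from the wall. Its brass end is at crop (462,177), and its plain end is near (158,224), just behind fitting b.

```bash
python3 - <<'E'
from h import *
for q in [(158,224),(462,177),(325,200)]: print(tobin(ray('side',*S(q),.025)))
print('rim/fitting',tobin(ray('side',*S((150,280)),.015)))
E
```

```text
[-0.0758  0.0556]
[0.068  0.0569]
[0.0016 0.055 ]
rim/fitting [-0.0863  0.0299]
```

Call:
move_arm(targets=[{"dx": 0, "dy": 0, "dz": 0.6, "rx": 0, "ry": 0, "rz": 0}, {"dx": 0.076, "dy": 0.21, "dz": 0, "rx": 0, "ry": 0, "rz": 0}, {"dx": 0, "dy": 0, "dz": 0, "rx": 0, "ry": 0, "rz": 0}, {"dx": 0, "dy": 0, "dz": 0, "rx": 0, "ry": 0, "rz": 0}, {"dx": 0, "dy": 0, "dz": -0.2, "rx": 0, "ry": 0, "rz": 0}, {"dx": 0, "dy": 0, "dz": -0.25, "rx": 0, "ry": 0, "rz": 0}, {"dx": 0, "dy": 0, "dz": -0.25, "rx": 0, "ry": 0, "rz": 0}, {"dx": 0, "dy": 0, "dz": -0.25, "rx": 0, "ry": 0, "rz": 0}, {"dx": 0, "dy": 0, "dz": -0.2, "rx": 0, "ry": 0, "rz": 0}, {"dx": 0, "dy": 0, "dz": -0.1, "rx": 0, "ry": 0, "rz": 0}], claw=50)

```text
t: 14.15
tcp_pos: [0.5417, -0.1662, 0.0203]
tool_rot: [-0.077, 0.997, 0.0, -0.0]
force: [-5.6, 2.3, 31.5]
finger_gap: 0.502
gripper_force: 13.1
```

Call:
move_arm(targets=[{"dx": 0, "dy": 0, "dz": 0.2, "rx": 0, "ry": 0, "rz": 0}, {"dx": 0, "dy": 0, "dz": 0, "rx": 0, "ry": 0, "rz": 0}, {"dx": 0, "dy": 0, "dz": 0, "rx": 0, "ry": 0, "rz": 0}, {"dx": 0, "dy": 0, "dz": 0, "rx": 0, "ry": 0, "rz": 0}, {"dx": 0, "dy": 0, "dz": 0, "rx": 0, "ry": 0, "rz": 0}, {"dx": 0, "dy": 0, "dz": 0, "rx": 0, "ry": 0, "rz": 0}, {"dx": 0, "dy": 0, "dz": 0, "rx": 0, "ry": 0, "rz": 0}, {"dx": 0, "dy": 0, "dz": 0, "rx": 0, "ry": 0, "rz": 0}, {"dx": 0, "dy": 0, "dz": 0, "rx": 0, "ry": 0, "rz": 0}, {"dx": 0, "dy": 0, "dz": 0, "rx": 0, "ry": 0, "rz": 0}])

```text
t: 15.4
tcp_pos: [0.5418, -0.1665, 0.0232]
tool_rot: [-0.077, 0.997, -0.0, 0.0]
force: [-0.2, 0.3, -0.2]
finger_gap: 0.496
gripper_force: 0.0
```

```bash
python3 - <<'E'
from h import *
im=cams.snapshot('side')[215:310,245:390]
cv2.imwrite('pics/s4.png',cv2.resize(im[:,:,::-1],None,fx=5.4,fy=5.4,interpolation=cv2.INTER_CUBIC))
s=sensors.sense();print(s['tcp_pos'],tobin(s['tcp_pos']),s['force'],s['gripper_force'],s['finger_gap'])
E
```

```text
[ 0.54181381 -0.16647059  0.02322048] [-0.0053  0.0579] [0.75102317 0.0829185  0.30682918] 0.0 0.4978994567535362
```

View pics/s4.png

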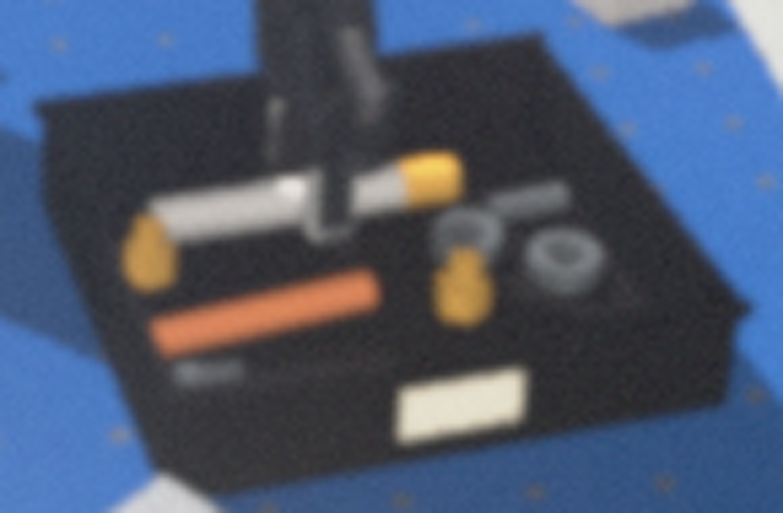

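s4: the fingers straddle the shaft, which hasn't moved. The contact was probably the outer knuckle on the rim. I'll shift inward and probe down gently.

Call:
move_arm(targets=[{"dx": 0.018, "dy": -0.12, "dz": 0, "rx": 0, "ry": 0, "rz": 0}, {"dx": 0.018, "dy": -0.12, "dz": 0, "rx": 0, "ry": 0, "rz": 0}, {"dx": 0, "dy": 0, "dz": -0.04, "rx": 0, "ry": 0, "rz": 0}, {"dx": 0, "dy": 0, "dz": -0.04, "rx": 0, "ry": 0, "rz": 0}, {"dx": 0, "dy": 0, "dz": -0.04, "rx": 0, "ry": 0, "rz": 0}, {"dx": 0, "dy": 0, "dz": 0, "rx": 0, "ry": 0, "rz": 0}, {"dx": 0, "dy": 0, "dz": 0, "rx": 0, "ry": 0, "rz": 0}, {"dx": 0, "dy": 0, "dz": 0, "rx": 0, "ry": 0, "rz": 0}, {"dx": 0, "dy": 0, "dz": 0, "rx": 0, "ry": 0, "rz": 0}, {"dx": 0, "dy": 0, "dz": 0, "rx": 0, "ry": 0, "rz": 0}])

```text
t: 16.7
tcp_pos: [0.5427, -0.1724, 0.0202]
tool_rot: [-0.077, 0.997, -0.0, 0.0]
force: [-0.6, 0.4, -0.3]
finger_gap: 0.497
gripper_force: 0.0
```

```bash
python3 - <<'E'
from h import *
s=sensors.sense();print(s['tcp_pos'],tobin(s['tcp_pos']),s['force'],s['ft_torque'],s['gripper_force'])
E
```

```text
[ 0.54269509 -0.17244715  0.02022098] [-0.0054  0.0519] [-0.58658457  0.39316102 -0.31651363] [0.02578972 0.00630708 0.04493229] 0.0
```

Call:
move_arm(targets=[{"dx": 0, "dy": 0, "dz": -0.05, "rx": 0, "ry": 0, "rz": 0}, {"dx": 0, "dy": 0, "dz": -0.05, "rx": 0, "ry": 0, "rz": 0}, {"dx": 0, "dy": 0, "dz": 0, "rx": 0, "ry": 0, "rz": 0}, {"dx": 0, "dy": 0, "dz": 0, "rx": 0, "ry": 0, "rz": 0}, {"dx": 0, "dy": 0, "dz": 0, "rx": 0, "ry": 0, "rz": 0}, {"dx": 0, "dy": 0, "dz": 0, "rx": 0, "ry": 0, "rz": 0}, {"dx": 0, "dy": 0, "dz": 0, "rx": 0, "ry": 0, "rz": 0}, {"dx": 0, "dy": 0, "dz": 0, "rx": 0, "ry": 0, "rz": 0}, {"dx": 0, "dy": 0, "dz": 0, "rx": 0, "ry": 0, "rz": 0}, {"dx": 0, "dy": 0, "dz": 0, "rx": 0, "ry": 0, "rz": 0}], claw=0, newtons=35)

```text
t: 17.95
tcp_pos: [0.5425, -0.1722, 0.0186]
tool_rot: [-0.077, 0.997, 0.0, -0.0]
force: [-0.9, 1.1, 7.2]
finger_gap: 0.217
gripper_force: 33.9
```

Call:
move_arm(targets=[{"dx": 0, "dy": 0, "dz": 0.1, "rx": 0, "ry": 0, "rz": 0}, {"dx": 0, "dy": 0, "dz": 0.3, "rx": 0, "ry": 0, "rz": 0}, {"dx": 0, "dy": 0, "dz": 0.5, "rx": 0, "ry": 0, "rz": 0}, {"dx": 0, "dy": 0, "dz": 0.7, "rx": 0, "ry": 0, "rz": 0}, {"dx": 0, "dy": 0, "dz": 0.7, "rx": 0, "ry": 0, "rz": 0}, {"dx": 0, "dy": 0, "dz": 0.7, "rx": 0, "ry": 0, "rz": 0}, {"dx": 0, "dy": 0, "dz": 0.7, "rx": 0, "ry": 0, "rz": 0}, {"dx": 0, "dy": 0, "dz": 0.7, "rx": 0, "ry": 0, "rz": 0}, {"dx": 0, "dy": 0, "dz": 0.5, "rx": 0, "ry": 0, "rz": 0}, {"dx": 0, "dy": 0, "dz": 0.2, "rx": 0, "ry": 0, "rz": 0}])

```text
t: 19.2
tcp_pos: [0.543, -0.1726, 0.1463]
tool_rot: [-0.077, 0.997, -0.0, 0.001]
force: [-0.3, -0.4, -2.4]
finger_gap: 0.217
gripper_force: 34.3
```

```bash
python3 - <<'E'
from h import *
im=cams.snapshot('side')[170:310,225:425]
cv2.imwrite('pics/s5.png',cv2.resize(im[:,:,::-1],None,fx=4,fy=4,interpolation=cv2.INTER_CUBIC))
s=sensors.sense();print(s['tcp_pos'],s['force'],s['gripper_force'],s['finger_gap'])
# fixture pose refit (top faces' right edges lie left of the dark strips)
P2=lambda a:np.array(a)/9+[155-.45,175-.45]
loc=[(.04,-.095,.03),(-.04,-.095,.03),(-.04,.095,.03),(.03,-.028,.07),(.03,-.056,.07),(-.03,-.056,.07),(.03,.056,.07),(.03,.028,.07),(-.03,.056,.07),(-.03,.028,.07)]
pix=P2([(685,258),(618,487),(75,325),(480,212),(558,238),(512,410),(232,138),(315,178),(197,318),(268,350)])
f,r=fit('top',loc,pix,[.5,.2,0]);print('fix',f,r.round(2).tolist())
im=cv2.imread('pics/t2.png')
c,t=np.cos(f[2]),np.sin(f[2]);W=lambda a,b,z:tuple(int(v) for v in ((proj('top',[f[0]+c*a-t*b,f[1]+t*a+c*b,z])-[154.55,174.55])*9).round())
for (x0,x1,y0,y1,z) in [(-.04,.04,-.095,.095,.03),(-.03,.03,28e-3,56e-3,.07),(-.03,.03,-56e-3,-28e-3,.07),(-.025,.025,.079,.091,.085)]:
    cv2.polylines(im,[np.array([W(x0,y0,z),W(x1,y0,z),W(x1,y1,z),W(x0,y1,z)])],True,(0,0,255),1)
cv2.imwrite('pics/t2o.png',im)
E
```

```text
[ 0.54301709 -0.1726097   0.14636516] [-0.18399531  0.32405912 -3.87843385] 34.29492652416229 0.21878061711512864
fix [ 0.53058013  0.19518155 -0.27984319] [[1.02, 0.35], [0.81, 0.08], [0.94, 1.0], [-0.11, 0.17], [0.28, -0.17], [-0.58, 0.04], [0.32, 0.75], [0.13, -1.15], [-1.96, -0.04], [-0.77, -1.02]]
```

View pics/t2o.png

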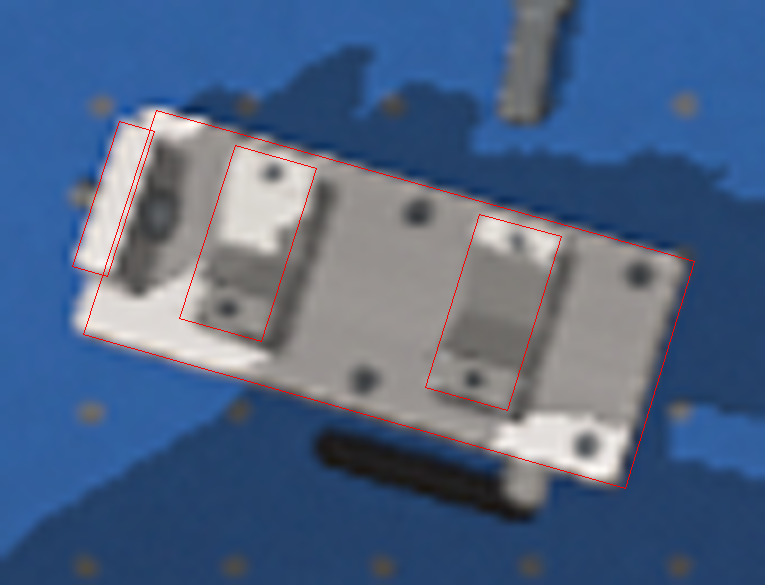

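The overlay fits the blocks, stop and base to about 1–2 mm, with v_mid at (0.531, 0.195) and the grooves at 74°. Next is the transfer.

Call:
move_arm(targets=[{"dx": -0.03, "dy": 0.5, "dz": 0, "rx": 0, "ry": 0, "rz": 0.11}, {"dx": -0.03, "dy": 0.75, "dz": 0, "rx": 0, "ry": 0, "rz": 0.11}, {"dx": -0.03, "dy": 0.8, "dz": 0, "rx": 0, "ry": 0, "rz": 0.11}, {"dx": -0.03, "dy": 0.8, "dz": 0, "rx": 0, "ry": 0, "rz": 0.11}, {"dx": -0.03, "dy": 0.8, "dz": 0, "rx": 0, "ry": 0, "rz": 0.11}, {"dx": -0.03, "dy": 0.8, "dz": 0, "rx": 0, "ry": 0, "rz": 0.11}, {"dx": -0.03, "dy": 0.8, "dz": 0, "rx": 0, "ry": 0, "rz": 0.11}, {"dx": -0.03, "dy": 0.8, "dz": 0, "rx": 0, "ry": 0, "rz": 0.11}, {"dx": -0.03, "dy": 0.8, "dz": 0, "rx": 0, "ry": 0, "rz": 0.11}, {"dx": -0.03, "dy": 0.8, "dz": 0, "rx": 0, "ry": 0, "rz": 0.11}])

```text
t: 20.5
tcp_pos: [0.5351, 0.0201, 0.1452]
tool_rot: [-0.359, 0.934, -0.0, 0.0]
force: [-0.7, 0.4, -3.4]
finger_gap: 0.216
gripper_force: 34.4
```

Call:
move_arm(targets=[{"dx": -0.03, "dy": 0.8, "dz": 0, "rx": 0, "ry": 0, "rz": 0.11}, {"dx": -0.03, "dy": 0.8, "dz": -0.2, "rx": 0, "ry": 0, "rz": 0.11}, {"dx": -0.03, "dy": 0.8, "dz": -0.25, "rx": 0, "ry": 0, "rz": 0.11}, {"dx": -0.03, "dy": 0.8, "dz": -0.25, "rx": 0, "ry": 0, "rz": 0.11}, {"dx": -0.03, "dy": 0.8, "dz": -0.25, "rx": 0, "ry": 0, "rz": 0.11}, {"dx": -0.03, "dy": 0.8, "dz": -0.25, "rx": 0, "ry": 0, "rz": 0.11}, {"dx": -0.03, "dy": 0.8, "dz": -0.25, "rx": 0, "ry": 0, "rz": 0.11}, {"dx": -0.03, "dy": 0.6, "dz": -0.25, "rx": 0, "ry": 0, "rz": 0.11}, {"dx": -0.03, "dy": 0.4, "dz": -0.2, "rx": 0, "ry": 0, "rz": 0.11}, {"dx": 0, "dy": 0, "dz": -0.1, "rx": 0, "ry": 0, "rz": 0.08}])

```text
t: 21.75
tcp_pos: [0.5281, 0.185, 0.0946]
tool_rot: [-0.603, 0.798, 0.0, -0.0]
force: [-0.5, -0.4, -3.5]
finger_gap: 0.213
gripper_force: 34.3
```

```bash
cat >> h.py <<'E'
F=np.array([.5306,.1952,-.280])
def tofix(p):
    c,t=np.cos(F[2]),np.sin(F[2]);d=np.array(p[:2])-F[:2];return np.round([c*d[0]+t*d[1],-t*d[0]+c*d[1]],4)
def brass(n,z):
    im=cams.snapshot(n);hsv=cv2.cvtColor(im,cv2.COLOR_RGB2HSV);m=cv2.inRange(hsv,(15,90,90),(32,255,255))
    k,_,st,c=cv2.connectedComponentsWithStats(m)
    for i in range(1,k):
        p=ray(n,*c[i],z)
        if st[i,4]>8 and np.abs(tofix(p)).max()<.13: print(n,'brass',st[i].tolist(),c[i].round(1),tofix(p))
    return im
E
python3 - <<'E'
from h import *
s=sensors.sense();z=s['tcp_pos'][2]+.0068
for n in('side','top'):
    im=brass(n,z)
    p=proj(n,s['tcp_pos']).astype(int);print(n,p)
    cv2.imwrite(f'pics/{n}6.png',cv2.resize(im[p[1]-45:p[1]+35,max(0,p[0]-55):p[0]+55,::-1],None,fx=5,fy=5,interpolation=cv2.INTER_CUBIC))
a=cv2.imread('pics/side6.png');b=cv2.imread('pics/top6.png');a=cv2.resize(a,(400,290));b=cv2.resize(b,(400,290));cv2.imwrite('pics/m6.png',np.hstack([a,b]))
q=s['tool_rot'];print(s['tcp_pos'],tofix(s['tcp_pos']),s['force'],s['q'],'yaw err deg',np.degrees(2*np.arctan2(-q[0],q[1]) -(np.pi/2-.28)))
E
```

```text
side brass [280, 151, 4, 3, 11] [281.6 152.1] [-0.0029  0.0639]
side [278 164]
top [197 204]
[0.52810392 0.18496639 0.09461404] [ 0.0004 -0.0105] [-0.46235023 -0.3751641  -3.47774005] [ 1.37208226e-01  6.35915628e-01  1.71165535e+00 -2.37809910e-05
  7.94532031e-01 -2.72802950e+00] yaw err deg 0.20980235729035096
```

Call:
move_arm(targets=[{"dx": -0.02, "dy": -0.08, "dz": -0.1, "rx": 0, "ry": 0, "rz": 0}, {"dx": 0, "dy": 0, "dz": -0.2, "rx": 0, "ry": 0, "rz": 0}, {"dx": 0, "dy": 0, "dz": -0.25, "rx": 0, "ry": 0, "rz": 0}, {"dx": 0, "dy": 0, "dz": -0.25, "rx": 0, "ry": 0, "rz": 0}, {"dx": 0, "dy": 0, "dz": -0.2, "rx": 0, "ry": 0, "rz": 0}, {"dx": 0, "dy": 0, "dz": -0.16, "rx": 0, "ry": 0, "rz": 0}, {"dx": 0, "dy": 0, "dz": -0.1, "rx": 0, "ry": 0, "rz": 0}, {"dx": 0, "dy": 0, "dz": -0.06, "rx": 0, "ry": 0, "rz": 0}, {"dx": 0, "dy": 0, "dz": -0.04, "rx": 0, "ry": 0, "rz": 0}, {"dx": 0, "dy": 0, "dz": 0, "rx": 0, "ry": 0, "rz": 0}])

```text
t: 23.1
tcp_pos: [0.528, 0.1818, 0.0612]
tool_rot: [-0.601, 0.799, -0.0, 0.0]
force: [-0.9, 1.0, -4.1]
finger_gap: 0.216
gripper_force: 34.3
```

Call:
move_arm(targets=[{"dx": 0, "dy": 0, "dz": -0.02, "rx": 0, "ry": 0, "rz": 0}, {"dx": 0, "dy": 0, "dz": -0.02, "rx": 0, "ry": 0, "rz": 0}, {"dx": 0, "dy": 0, "dz": -0.02, "rx": 0, "ry": 0, "rz": 0}, {"dx": 0, "dy": 0, "dz": -0.02, "rx": 0, "ry": 0, "rz": 0}, {"dx": 0, "dy": 0, "dz": 0, "rx": 0, "ry": 0, "rz": 0}, {"dx": 0, "dy": 0, "dz": 0, "rx": 0, "ry": 0, "rz": 0}, {"dx": 0, "dy": 0, "dz": 0, "rx": 0, "ry": 0, "rz": 0}, {"dx": 0, "dy": 0, "dz": 0, "rx": 0, "ry": 0, "rz": 0}, {"dx": 0, "dy": 0, "dz": 0, "rx": 0, "ry": 0, "rz": 0}, {"dx": 0, "dy": 0, "dz": 0, "rx": 0, "ry": 0, "rz": 0}])

```text
t: 24.35
tcp_pos: [0.5279, 0.1818, 0.06]
tool_rot: [-0.601, 0.799, -0.0, 0.0]
force: [-3.5, -0.4, 6.0]
finger_gap: 0.217
gripper_force: 35.2
```

```bash
python3 - <<'E'
from h import *
s=sensors.sense();print(s['tcp_pos'],tofix(s['tcp_pos']),s['force'],s['ft_torque'])
E
```

```text
[0.52792938 0.181849   0.05995014] [ 0.0011 -0.0136] [-3.4895259  -0.39285663  6.03736103] [-0.11644889  0.37174255 -0.06685153]
```

Call:
move_arm(targets=[{"dx": 0, "dy": 0, "dz": 0.02, "rx": 0, "ry": 0, "rz": 0}, {"dx": -0.024, "dy": 0.007, "dz": 0, "rx": 0, "ry": 0, "rz": 0}, {"dx": 0.011, "dy": 0.038, "dz": 0, "rx": 0, "ry": 0, "rz": 0}, {"dx": 0.011, "dy": 0.038, "dz": 0, "rx": 0, "ry": 0, "rz": 0}, {"dx": 0.011, "dy": 0.038, "dz": 0, "rx": 0, "ry": 0, "rz": 0}, {"dx": 0.011, "dy": 0.038, "dz": 0, "rx": 0, "ry": 0, "rz": 0}, {"dx": 0.011, "dy": 0.038, "dz": 0, "rx": 0, "ry": 0, "rz": 0}, {"dx": 0.011, "dy": 0.038, "dz": 0, "rx": 0, "ry": 0, "rz": 0}, {"dx": 0.011, "dy": 0.038, "dz": 0, "rx": 0, "ry": 0, "rz": 0}, {"dx": 0, "dy": 0, "dz": 0, "rx": 0, "ry": 0, "rz": 0}], newtons=20)

```text
t: 25.6
tcp_pos: [0.5293, 0.1878, 0.0597]
tool_rot: [-0.601, 0.799, -0.0, -0.001]
force: [0.3, -5.6, 3.6]
finger_gap: 0.22
gripper_force: 35.0
```

Call:
move_arm(targets=[{"dx": 0, "dy": 0, "dz": 0.01, "rx": 0, "ry": 0, "rz": 0}, {"dx": 0, "dy": 0, "dz": 0, "rx": 0, "ry": 0, "rz": 0}, {"dx": 0.006, "dy": 0.02, "dz": 0, "rx": 0, "ry": 0, "rz": 0}, {"dx": 0.006, "dy": 0.02, "dz": 0, "rx": 0, "ry": 0, "rz": 0}, {"dx": 0, "dy": 0, "dz": 0, "rx": 0, "ry": 0, "rz": 0}, {"dx": 0, "dy": 0, "dz": 0, "rx": 0, "ry": 0, "rz": 0}, {"dx": 0, "dy": 0, "dz": 0, "rx": 0, "ry": 0, "rz": 0}, {"dx": 0, "dy": 0, "dz": 0, "rx": 0, "ry": 0, "rz": 0}, {"dx": 0, "dy": 0, "dz": 0, "rx": 0, "ry": 0, "rz": 0}, {"dx": 0, "dy": 0, "dz": 0, "rx": 0, "ry": 0, "rz": 0}], claw=0, newtons=20)

```text
t: 26.85
tcp_pos: [0.5298, 0.1898, 0.0599]
tool_rot: [-0.601, 0.799, -0.0, 0.0]
force: [1.9, 0.2, -1.7]
finger_gap: 0.217
gripper_force: 34.4
```

```bash
python3 - <<'E'
from h import *
s=sensors.sense();print(s['tcp_pos'],tofix(s['tcp_pos']),s['force'],s['gripper_force'])
for n in('side','top'):
    im=brass(n,.066)
    p=proj(n,[.531,.195,.066]).astype(int);print(n,p)
    cv2.imwrite(f'pics/{n}7.png',cv2.resize(im[p[1]-40:p[1]+40,p[0]-40:p[0]+40,::-1],None,fx=5,fy=5,interpolation=cv2.INTER_CUBIC))
cv2.imwrite('pics/m7.png',np.hstack([cv2.imread('pics/side7.png'),cv2.imread('pics/top7.png')]))
E
```

```text
[0.5297661  0.18983662 0.0599394 ] [ 0.0007 -0.0054] [ 1.86204292  0.20540537 -1.68445157] 34.39376950263977
side [279 171]
top [195 205]
```

Call:
move_arm(targets=[{"dx": 0.006, "dy": 0.019, "dz": 0, "rx": 0, "ry": 0, "rz": 0}, {"dx": 0.006, "dy": 0.019, "dz": 0, "rx": 0, "ry": 0, "rz": 0}, {"dx": 0.006, "dy": 0.019, "dz": 0, "rx": 0, "ry": 0, "rz": 0}, {"dx": 0.006, "dy": 0.019, "dz": 0, "rx": 0, "ry": 0, "rz": 0}, {"dx": 0.006, "dy": 0.019, "dz": 0, "rx": 0, "ry": 0, "rz": 0}, {"dx": 0, "dy": 0, "dz": 0, "rx": 0, "ry": 0, "rz": 0}, {"dx": 0, "dy": 0, "dz": 0, "rx": 0, "ry": 0, "rz": 0}, {"dx": 0, "dy": 0, "dz": 0, "rx": 0, "ry": 0, "rz": 0}, {"dx": 0, "dy": 0, "dz": 0, "rx": 0, "ry": 0, "rz": 0}, {"dx": 0, "dy": 0, "dz": 0, "rx": 0, "ry": 0, "rz": 0}])

```text
t: 28.2
tcp_pos: [0.5303, 0.192, 0.06]
tool_rot: [-0.601, 0.799, -0.0, 0.0]
force: [2.0, -2.3, -0.7]
finger_gap: 0.216
gripper_force: 34.6
```

Call:
move_arm(targets=[{"dx": 0.006, "dy": 0.019, "dz": 0, "rx": 0, "ry": 0, "rz": 0}, {"dx": 0.006, "dy": 0.019, "dz": 0, "rx": 0, "ry": 0, "rz": 0}, {"dx": 0.006, "dy": 0.019, "dz": 0, "rx": 0, "ry": 0, "rz": 0}, {"dx": 0, "dy": 0, "dz": 0, "rx": 0, "ry": 0, "rz": 0}, {"dx": 0, "dy": 0, "dz": 0, "rx": 0, "ry": 0, "rz": 0}, {"dx": 0, "dy": 0, "dz": 0, "rx": 0, "ry": 0, "rz": 0}, {"dx": 0, "dy": 0, "dz": 0, "rx": 0, "ry": 0, "rz": 0}, {"dx": 0, "dy": 0, "dz": 0, "rx": 0, "ry": 0, "rz": 0}, {"dx": 0, "dy": 0, "dz": 0, "rx": 0, "ry": 0, "rz": 0}, {"dx": 0, "dy": 0, "dz": 0, "rx": 0, "ry": 0, "rz": 0}])

```text
t: 29.45
tcp_pos: [0.5308, 0.1934, 0.06]
tool_rot: [-0.601, 0.799, -0.0, 0.0]
force: [1.4, -1.9, -0.6]
finger_gap: 0.215
gripper_force: 34.6
```

Call:
move_arm(targets=[{"dx": 0.006, "dy": 0.019, "dz": 0, "rx": 0, "ry": 0, "rz": 0}, {"dx": 0.006, "dy": 0.019, "dz": 0, "rx": 0, "ry": 0, "rz": 0}, {"dx": 0.006, "dy": 0.019, "dz": 0, "rx": 0, "ry": 0, "rz": 0}, {"dx": 0, "dy": 0, "dz": 0, "rx": 0, "ry": 0, "rz": 0}, {"dx": 0, "dy": 0, "dz": 0, "rx": 0, "ry": 0, "rz": 0}, {"dx": 0, "dy": 0, "dz": 0, "rx": 0, "ry": 0, "rz": 0}, {"dx": 0, "dy": 0, "dz": 0, "rx": 0, "ry": 0, "rz": 0}, {"dx": 0, "dy": 0, "dz": 0, "rx": 0, "ry": 0, "rz": 0}, {"dx": 0, "dy": 0, "dz": 0, "rx": 0, "ry": 0, "rz": 0}, {"dx": 0, "dy": 0, "dz": 0, "rx": 0, "ry": 0, "rz": 0}])

```text
t: 30.7
tcp_pos: [0.5312, 0.1949, 0.0599]
tool_rot: [-0.601, 0.799, 0.0, 0.0]
force: [1.0, -2.0, -0.8]
finger_gap: 0.217
gripper_force: 34.6
```

Call:
move_arm(targets=[{"dx": 0.006, "dy": 0.019, "dz": 0, "rx": 0, "ry": 0, "rz": 0}, {"dx": 0.006, "dy": 0.019, "dz": 0, "rx": 0, "ry": 0, "rz": 0}, {"dx": 0.006, "dy": 0.019, "dz": 0, "rx": 0, "ry": 0, "rz": 0}, {"dx": 0.006, "dy": 0.019, "dz": 0, "rx": 0, "ry": 0, "rz": 0}, {"dx": 0, "dy": 0, "dz": 0, "rx": 0, "ry": 0, "rz": 0}, {"dx": 0, "dy": 0, "dz": 0, "rx": 0, "ry": 0, "rz": 0}, {"dx": 0, "dy": 0, "dz": 0, "rx": 0, "ry": 0, "rz": 0}, {"dx": 0, "dy": 0, "dz": 0, "rx": 0, "ry": 0, "rz": 0}, {"dx": 0, "dy": 0, "dz": 0, "rx": 0, "ry": 0, "rz": 0}, {"dx": 0, "dy": 0, "dz": 0, "rx": 0, "ry": 0, "rz": 0}])

```text
t: 31.95
tcp_pos: [0.5318, 0.1968, 0.0599]
tool_rot: [-0.601, 0.799, 0.0, 0.0]
force: [1.1, -2.0, 0.0]
finger_gap: 0.22
gripper_force: 34.6
```

Call:
move_arm(targets=[{"dx": 0.006, "dy": 0.019, "dz": 0, "rx": 0, "ry": 0, "rz": 0}, {"dx": 0.006, "dy": 0.019, "dz": 0, "rx": 0, "ry": 0, "rz": 0}, {"dx": 0.006, "dy": 0.019, "dz": 0, "rx": 0, "ry": 0, "rz": 0}, {"dx": 0.006, "dy": 0.019, "dz": 0, "rx": 0, "ry": 0, "rz": 0}, {"dx": 0, "dy": 0, "dz": 0, "rx": 0, "ry": 0, "rz": 0}, {"dx": 0, "dy": 0, "dz": 0, "rx": 0, "ry": 0, "rz": 0}, {"dx": 0, "dy": 0, "dz": 0, "rx": 0, "ry": 0, "rz": 0}, {"dx": 0, "dy": 0, "dz": 0, "rx": 0, "ry": 0, "rz": 0}, {"dx": 0, "dy": 0, "dz": 0, "rx": 0, "ry": 0, "rz": 0}, {"dx": 0, "dy": 0, "dz": 0, "rx": 0, "ry": 0, "rz": 0}])

```text
t: 33.2
tcp_pos: [0.5322, 0.1981, 0.0599]
tool_rot: [-0.601, 0.799, -0.0, -0.001]
force: [0.5, -5.0, -0.2]
finger_gap: 0.216
gripper_force: 34.7
```

```bash
python3 - <<'E'
from h import *
s=sensors.sense();print(s['tcp_pos'],tofix(s['tcp_pos']),s['force'],s['gripper_force'])
for n in('side','top'):
    im=cams.snapshot(n)
    p=proj(n,[.536,.215,.066]).astype(int)
    cv2.imwrite(f'pics/{n}8.png',cv2.resize(im[p[1]-30:p[1]+30,p[0]-33:p[0]+33,::-1],None,fx=6,fy=6,interpolation=cv2.INTER_CUBIC))
cv2.imwrite('pics/m8.png',np.hstack([cv2.imread('pics/side8.png'),cv2.imread('pics/top8.png')]))
E
```

```text
[0.53215046 0.19811056 0.05990642] [0.0007 0.0032] [ 0.46861982 -4.96986497 -0.18965887] 34.67501699924469
```

Call:
move_arm(targets=[{"dx": 0.006, "dy": 0.019, "dz": 0, "rx": 0, "ry": 0, "rz": 0}, {"dx": 0.006, "dy": 0.019, "dz": 0, "rx": 0, "ry": 0, "rz": 0}, {"dx": 0, "dy": 0, "dz": 0, "rx": 0, "ry": 0, "rz": 0}, {"dx": 0, "dy": 0, "dz": 0, "rx": 0, "ry": 0, "rz": 0}, {"dx": 0, "dy": 0, "dz": 0, "rx": 0, "ry": 0, "rz": 0}, {"dx": 0, "dy": 0, "dz": 0, "rx": 0, "ry": 0, "rz": 0}, {"dx": 0, "dy": 0, "dz": 0, "rx": 0, "ry": 0, "rz": 0}, {"dx": 0, "dy": 0, "dz": 0, "rx": 0, "ry": 0, "rz": 0}, {"dx": 0, "dy": 0, "dz": 0, "rx": 0, "ry": 0, "rz": 0}, {"dx": 0, "dy": 0, "dz": 0, "rx": 0, "ry": 0, "rz": 0}])

```text
t: 34.55
tcp_pos: [0.5321, 0.1981, 0.0599]
tool_rot: [-0.601, 0.799, -0.0, -0.001]
force: [-0.0, -8.6, 0.7]
finger_gap: 0.212
gripper_force: 34.8
```

The TCP stayed put while the axial force rose to 8.6 N, so the shaft is on the stop. Releasing now.

Call:
move_arm(targets=[{"dx": 0, "dy": 0, "dz": 0, "rx": 0, "ry": 0, "rz": 0}, {"dx": 0, "dy": 0, "dz": 0, "rx": 0, "ry": 0, "rz": 0}, {"dx": 0, "dy": 0, "dz": 0, "rx": 0, "ry": 0, "rz": 0}, {"dx": 0, "dy": 0, "dz": 0, "rx": 0, "ry": 0, "rz": 0}, {"dx": 0, "dy": 0, "dz": 0, "rx": 0, "ry": 0, "rz": 0}, {"dx": 0, "dy": 0, "dz": 0.2, "rx": 0, "ry": 0, "rz": 0}, {"dx": 0, "dy": 0, "dz": 0.4, "rx": 0, "ry": 0, "rz": 0}, {"dx": 0, "dy": 0, "dz": 0.6, "rx": 0, "ry": 0, "rz": 0}, {"dx": 0, "dy": 0, "dz": 0.8, "rx": 0, "ry": 0, "rz": 0}, {"dx": 0, "dy": 0, "dz": 0.8, "rx": 0, "ry": 0, "rz": 0}], claw=50)

```text
t: 35.8
tcp_pos: [0.5329, 0.1996, 0.1317]
tool_rot: [-0.601, 0.799, -0.0, 0.001]
force: [0.5, 0.4, -0.2]
finger_gap: 0.499
gripper_force: 0.0
```

Call:
move_arm(targets=[{"dx": 0, "dy": -0.5, "dz": 0.8, "rx": 0, "ry": 0, "rz": 0}, {"dx": 0, "dy": -0.9, "dz": 0.5, "rx": 0, "ry": 0, "rz": 0}, {"dx": 0, "dy": -0.9, "dz": 0, "rx": 0, "ry": 0, "rz": 0}, {"dx": 0, "dy": -0.9, "dz": 0, "rx": 0, "ry": 0, "rz": 0}, {"dx": 0, "dy": -0.9, "dz": 0, "rx": 0, "ry": 0, "rz": 0}, {"dx": 0, "dy": -0.9, "dz": 0, "rx": 0, "ry": 0, "rz": 0}, {"dx": 0, "dy": -0.9, "dz": 0, "rx": 0, "ry": 0, "rz": 0}, {"dx": 0, "dy": -0.9, "dz": 0, "rx": 0, "ry": 0, "rz": 0}, {"dx": 0, "dy": -0.5, "dz": 0, "rx": 0, "ry": 0, "rz": 0}, {"dx": 0, "dy": 0, "dz": 0, "rx": 0, "ry": 0, "rz": 0}])

```text
t: 37.05
tcp_pos: [0.533, 0.0469, 0.1601]
tool_rot: [-0.582, 0.813, -0.024, -0.018]
force: [0.3, 0.4, -0.4]
finger_gap: 0.501
gripper_force: 0.0
```

```bash
python3 - <<'E'
from h import *
for n in('side','top'):
    im=brass(n,.066)
    p=proj(n,[.531,.2,.066]).astype(int)
    cv2.imwrite(f'pics/{n}9.png',cv2.resize(im[p[1]-33:p[1]+33,p[0]-36:p[0]+36,::-1],None,fx=5.5,fy=5.5,interpolation=cv2.INTER_CUBIC))
cv2.imwrite('pics/m9.png',np.hstack([cv2.imread('pics/side9.png'),cv2.imread('pics/top9.png')]))
E
```

```text
side brass [280, 160, 6, 4, 17] [282.9 161.1] [0.0003 0.0756]
top brass [172, 196, 10, 9, 61] [176.6 199.9] [0.0005 0.0601]
```

View pics/m9.png

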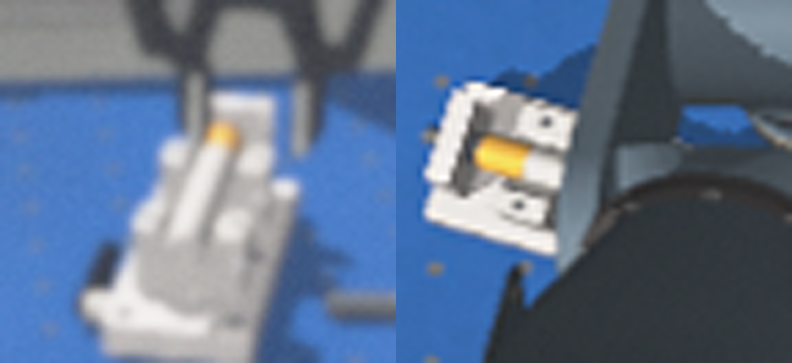

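m9: the shaft lies in both Vs, with its brass end at the stop: side (222,135) and top (498,155). Its axis is centred to 0.5 mm, and the gripper is clear. Handing in.

```bash
python3 -c "
from h import *
print(order.sign_off())"
```

```text
the job is handed in; nothing more can be done
None
```

I handed the job in at about 37 s of the 54 s limit: the shaft lies released in both V-blocks, with its brass end against the stop by force reading (about 9 N at contact) and the final picture; no verdict came back.

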